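# Hold the cash box unlocked

## Task

Take the flat-headed key out of the key rack by sliding it along its slot and out of the open front end (its collar keeps it from being lifted straight out). Push it all the way into the lock on the lid of the cash box; where the sticky pins catch it halfway, rock it a little clockwise while pressing lightly until it drops past them. Then turn it a quarter turn clockwise to its stop against the lock's spring, and finish while still gripping the key and holding it turned, so that a colleague can open the box. Leave the other key, the one with the round knob, hanging where it is.

Things in the scene. Friction and masses are not known exactly. Their poses are not given: they have to be found in the camera images.
- flat_key: 60 g steel key, upright, told by its flat disc head. Origin at the blade tip; z up, x through the thickness, y along the width; a half turn about z makes no difference. From the tip: blade 4 mm thick (x), 12.6 mm wide (y) with a rounded end over its first 6.5 mm, then 20 mm wide to z=32; collar 24 mm diameter, z=32-36; neck 7 mm diameter to z=48; then the head to z=86 mm.
- flat_key_head (a point): centre of the flat key's head (69 mm above the tip): an upright steel disc 34 mm across (in the key's y and z) and 10 mm thick (key's x), standing on a 26 mm wide foot. Grip it on its flat faces, fingers closing along the key's x.
- barrel_key: the other key, to be left alone: steel, its head an upright round knob 25 mm in diameter (z = 48 to 80 mm above its tip), below it a round 10 mm barrel; origin at its lower tip, z up. It hangs in the other slot of the rack.
- key_rack: fixed wooden rack, 90 (x) x 130 (y) mm, origin under its centre. Its steel top plate (8 mm thick, top at z=66, x=-40..40) has two 9 mm wide slots along x at y=+34 and -34 mm, open at the front end x=-40, closed at x=+25. Either key hangs in either slot, axes parallel to the rack's, tip at z=18, x=-12..18; neck in the slot, collar below the plate with 4 mm free lift.
- rack_front (a point): middle of the front edge of the rack's top plate (x = -40 mm in the rack, z = 66 mm), between the open ends of the slots. Rack axes: keys slide out towards the rack's -x; a key is clear of the plate and can be lifted once its axis is 15 mm or more in front of this edge.
- cash_box: fixed grey steel cash box, 130 (x) x 180 (y) x 85 mm high, with a low bail handle on the lid at x = +40 mm; origin at the centre of its underside. The brass lock is in the lid on the box's centre line, 25 mm in front (-x) of the origin, in a ring of 33 mm inner diameter, 4 mm above the lid.
- keyway (a point): centre of the keyway's mouth, 87 mm above the worktop; axes as the box. At rest the keyway is 23 mm along the box's y, 6 mm along x, 36 mm deep; the key fits either way round. Fixed pins catch the straight key with its tip about 18.5 mm down: there turn the key (and cylinder) 0.35 to 0.55 rad clockwise and push lightly (10 N) to pass. Fully in, the collar sits on the face, tip 32 mm down.
- lock (a joint): angle of the lock cylinder, rad: 0 at rest, grows as it turns clockwise seen from above, up to the stop at 1.571. A spring (0.016 N m at rest, 0.08 N m at the stop) turns it back when let go. The key has about 0.1 rad of play in the keyway, so the hand turns a little further than the lock.
Mind the look-alikes: they are no part of the job. What is shaped like the cash_box but blue is not meant.

How it is judged:
By the outcome, as a careful person would: the job done as asked, in the order asked, and still so for the second after the job is handed in, while the arm keeps its last pose, push and grip.
It also fails if it takes over 51 s, if anything falls off the work surface, if the arm or the gripper's body presses on something with over 40 N, if the wrist force passes 120 N, or if a joint passes its speed limit or range.

## Robot

A 6-joint arm with a two-finger parallel gripper is mounted at the origin on a cart in front of the work surface, level with it; the furniture and walls round the work are solid. World frame = base frame: x ahead of the robot, y to its left, z up, the work surface at z = 0. Lengths are in m, angles in rad, forces in N, time in s.
With the tool pointing down it reaches from about 0.35 to 0.875 m from the base axis. Payload 4.2 kg.
Tool frame: the origin (TCP) lies midway between the tips of the shut fingers; the grasp point (between the pads) lies 19 mm behind it (robot.grasp_offset is the z of the grasp point in the tool frame, in m); z points along the fingers, y is the line along which they close (so a half turn about z gives the same grasp; the last joint's range is limited). The gripper opens to 85 mm and grips with 20 to 120 N. Pads are 22 mm wide; open, the fingers measure 114 mm over their backs; the gripper's body (76 mm by 85 mm) begins 54 mm behind the grasp point. The pads swing forward as they close: fully open they stand 13 mm farther back than shut.
Start: joints at [1.574, 0.385, 0.008, 0, -1.194, -0.259], TCP at [0.158, 0.605, 0.231] pointing down, gripper open.
Joint ranges: [-3.14, 3.14], [-1.21, 2.06], [-1.07, 1.41], [-3.16, 2.05], [-2.99, -0.16], [-3.1, 3.1]. Speed limits (rad/s): [2.79, 2.79, 3.14, 3.14, 3.14, 3.14].

## Interface

Orientations are given as [roll, pitch, yaw] about the fixed x, y, z axes, in that order (R = Rz(yaw) Ry(pitch) Rx(roll)).
In Python, from plant import robot, cams gives the robot as it stands.
- The arm moves only by the shell command python3 -m jog FILE [OPENING] [FORCE], which reads ROWS from the file FILE. ROWS is a JSON list of rows, 1 to 20 of them, each an object with the fields trans (a list: dx, dy, dz in shares of the most that a row can go, 1 being 50 mm), r (a list: a rotation vector rx, ry, rz in parts of the range, where 1.0 means 2 pi rad); a field left out counts as zero; each row shifts and turns the commanded pose from where the row before left it, along the tool's axes as they then stand; what a row does not reach is not made up. A row lasts 1/10 s, in which the tool goes at most 0.05 m and 0.15 rad, less where a joint would pass 70% of its speed; a pose out of reach is approached as far as the arm can. OPENING is the finger opening in m, set as the command begins (- or left out keeps the last). The fingers move at their own pace and stop on an object; FORCE is the grip in N (left out, the last holds). Time passes only in rows, so rows that do not move let the fingers close. It prints the time, the measured TCP pose, the force, the opening and the grip force at its end. No shift or turn number may pass 1 either way. Input that does not fit is refused with a message, and nothing moves.
- robot.get_obs(): the state, without advancing time (a new reading comes with each control period).
- cams.snapshot(name): name is "scene" or "top" or "wrist"; returns a dict with "frame" (420x560x3 uint8, blue, green, red), "depth" (420x560 float32, m along the optical axis (not along the pixel's ray), 0 where there is no reading), "intrinsics" (3x3 intrinsics, pixels), "origin" and "rotation" of the camera in the world. Camera axes: x right, y up, looking along -z (the intrinsics and any distortion apply to the point x, -y, -z); pixel columns grow to the right and rows downward; lengths in m; the calibration is good to about 2 mm. A picture is of the moment at which its call begins.
- robot.finish_job(): hands the job in; it is judged then, once.
The state is a dict: "time": time; "qpos": joint angles; "joint_velocities": joint speeds; "joint_efforts": joint torques, N m; "tcp_pos": TCP position; "tcp_rot": TCP orientation; "wrist_force": force on the tool from outside, world axes, zero at the start; "ft_torque": the same for the moment, N m; "finger_gap": finger opening in m; "gripper_force": force on a finger pad.
Only numpy, scipy, OpenCV 4.12 (cv2) and the standard library are available. Lean on these libraries where they do the work, as an engineer would, in place of code of your own. Each camera call takes 0.05 s, during which the arm holds its last target. There are 200 camera calls.

## Working session

There is one attempt and no reset: what is moved stays moved. The work goes in short steps, Python scripts to look and compute and a shell command to move; the robot and the scene stay as the last step left them, time stands still between calls to the robot, and variables do not carry over. Pictures are saved under pics/ and viewed, at most 10 in all, crops included, and the job is handed in when it is done.

```bash
mkdir -p pics; ls
cat > h.py <<'E'
import numpy as np, cv2, pickle
def snap(name,tag):
    from plant import cams
    s=cams.snapshot(name); pickle.dump(s,open(f'pics/{tag}.pkl','wb')); cv2.imwrite(f'pics/{tag}.png',s['frame']); return s
def load(tag): return pickle.load(open(f'pics/{tag}.pkl','rb'))
def ray(s,u,v):
    K=np.array(s['intrinsics']); x=(u-K[0,2])/K[0,0]; y=(v-K[1,2])/K[1,1]
    return np.array(s['rotation'])@np.array([x,-y,-1.])
def pt(s,u,v):  # by depth
    return np.array(s['origin'])+ray(s,u,v)*float(s['depth'][int(v),int(u)])
def atz(s,u,v,z):
    r=ray(s,u,v);o=np.array(s['origin']); return o+r*(z-o[2])/r[2]
def proj(s,p):
    K=np.array(s['intrinsics']);c=np.array(s['rotation']).T@(np.array(p)-np.array(s['origin']))
    return K[0,0]*c[0]/-c[2]+K[0,2], K[1,1]*(-c[1])/-c[2]+K[1,2]
E
python3 - <<'E'
from h import *
a=snap('scene','s0');b=snap('top','t0')
for s in(a,b): print(s.keys(),s['origin'],s['rotation'],s['intrinsics'])
from plant import robot
print(robot.get_obs(),robot.grasp_offset)
E
```

```text
pics
dict_keys(['frame', 'depth', 'intrinsics', 'origin', 'rotation']) [-0.03414138 -0.37819238  0.66797997] [ 0.88681408 -0.01147705 -0.94632022] [[413.62999176   0.         278.23371232]
 [  0.         413.62999176 204.40809865]
 [  0.           0.           1.        ]]
dict_keys(['frame', 'depth', 'intrinsics', 'origin', 'rotation']) [0.47323001 0.03218513 1.02911156] [ 0.08132408  0.00919045 -1.57362346] [[421.21532153   0.         280.03469038]
 [  0.         421.21532153 213.87528209]
 [  0.           0.           1.        ]]
{'time': 0.1, 'qpos': array([ 1.57363431e+00,  3.85517351e-01,  6.78237477e-03, -4.12134129e-04,
       -1.19399716e+00, -2.58595360e-01]), 'joint_velocities': array([ 0.0002193 , -0.00029087,  0.003506  ,  0.0002108 , -0.00042954,
        0.00091659]), 'joint_efforts': array([-2.32920374e-04, -3.93318665e+01,  1.88931084e+01,  4.19803977e+00,
       -2.57838517e-03,  4.30420627e-06]), 'tcp_pos': array([0.15797188, 0.60418266, 0.23031939]), 'tcp_rot': array([ 3.13962326e+00, -1.24841957e-04, -2.55909273e-01]), 'wrist_force': array([ 0.19116468,  0.2865704 , -0.15154768]), 'ft_torque': array([ 0.02785217, -0.01151315, -0.01684086]), 'gripper_force': 0.0, 'finger_gap': 0.08551866754810758} -0.0187
```

View pics/t0.png

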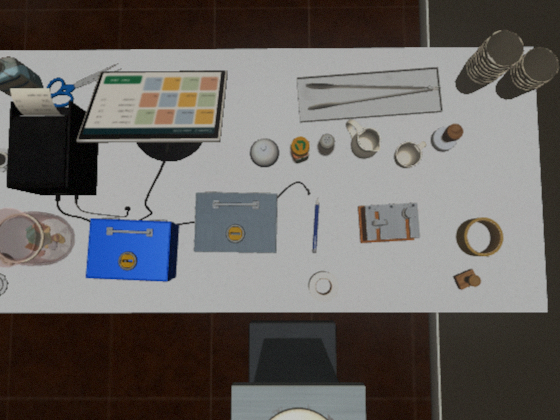

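View pics/s0.png

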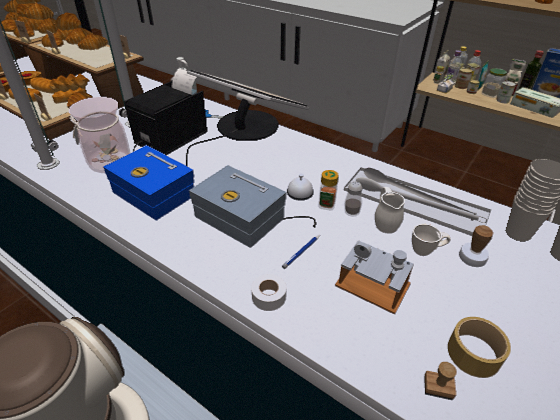

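Top view: grey box at (236,222) with its lock at (235,233). The blue look-alike is at (132,250), lock (128,261). The rack is at (388,222), with heads near (378,222) and (406,212). I'll enlarge the rack to tell the two keys apart.

```bash
sed -i 's/^def pt/from scipy.spatial.transform import Rotation as Ro\ndef pt/; s/np.array(s\[.rotation.\])/Ro.from_euler("xyz",s["rotation"]).as_matrix()/g' h.py
python3 - <<'E'
from h import *
a=load('s0');b=load('t0')
c1=cv2.resize(b['frame'][195:255,345:430],None,fx=4.7,fy=4.7,interpolation=3)
c2=cv2.resize(a['frame'][230:315,325:425],None,fx=4,fy=4,interpolation=3)
c3=cv2.resize(b['frame'][180:265,185:325],None,fx=3,fy=3,interpolation=3)
c4=cv2.resize(a['frame'][160:245,185:290],None,fx=3,fy=3,interpolation=3)
im=np.zeros((600,800,3),np.uint8)
for c,(x,y) in((c1,(0,0)),(c2,(400,0)),(c3,(0,342)),(c4,(440,342))): 
    h,w=c.shape[:2]; h=min(h,600-y);w=min(w,800-x); im[y:y+h,x:x+w]=c[:h,:w]
cv2.imwrite('pics/crop1.png',im)
for u,v in((388,222),(378,222),(406,212),(235,233),(236,222),(200,250),(340,250)): print(u,v,pt(b,u,v).round(4))
for u,v in((227,198),(240,190),(363,249),(399,256)): print(u,v,pt(a,u,v).round(4))
E
```

```text
388 222 [0.4732 0.0322 1.0291]
378 222 [ 0.5299 -0.1741  0.1062]
406 212 [ 0.5523 -0.2381  0.0982]
235 233 [0.5089 0.1463 0.0461]
236 222 [0.5322 0.1396 0.0855]
200 250 [0.4698 0.2204 0.0827]
340 250 [ 0.4685 -0.1039  0.0019]
227 198 [0.4967 0.1387 0.0879]
240 190 [0.5401 0.1371 0.0848]
363 249 [ 0.5277 -0.1847  0.0941]
399 256 [ 0.5467 -0.25    0.0991]
```

View pics/crop1.png

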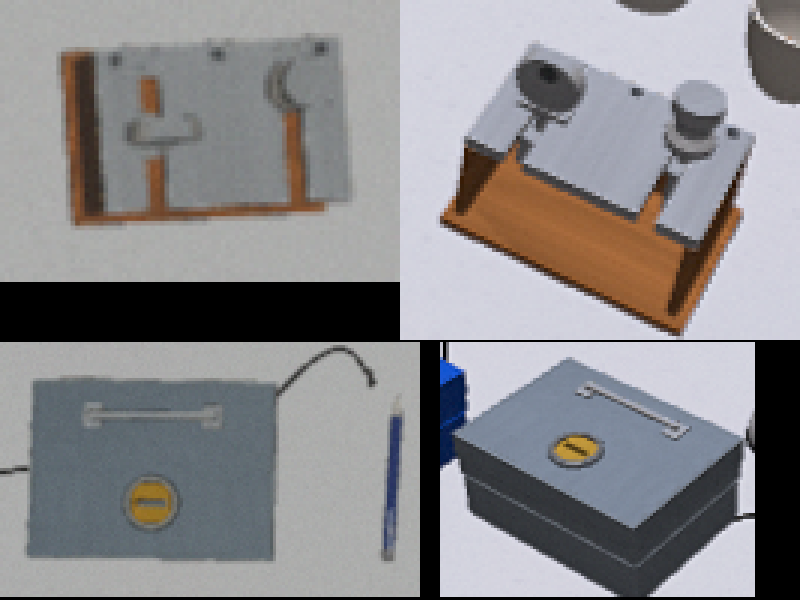

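Candidates: the edge-on flat disc in the left slot, top (380,222) / scene (363,249); and the round knob in the right slot, top (406,212) / scene (399,256). The flat disc is the target. For the lock I take the grey box, scene (227,198), not the blue one at (153,165). Next I go over the grey box with the wrist camera.

The rows are not in the units I measure in: shifts go in shares of 50 mm and turns go in shares of 2 pi rad. I convert before sending: 0.0355 m is 0.71, 0.0344 m is 0.688, 0.146 rad is 0.0232.

```bash
echo '[{"trans":[0.71,0.688,-0.128]},{"trans":[0.71,0.688,-0.128]},{"trans":[0.71,0.688,-0.128]},{"trans":[0.71,0.688,-0.128]},{"trans":[0.71,0.688,-0.128]},{"trans":[0.71,0.688,-0.128]},{"trans":[0.71,0.688,-0.128]},{"trans":[0.71,0.688,-0.128]},{"trans":[0.71,0.688,-0.128]},{"trans":[0.71,0.688,-0.128]},{"trans":[0.71,0.688,-0.128]},{"r":[0,0,0.0232]},{"r":[0,0,0.0232]},{"r":[0,0,0.0232]},{"r":[0,0,0.0232]},{"r":[0,0,0.0232]},{"r":[0,0,0.0232]},{"r":[0,0,0.0232]},{"r":[0,0,0.0232]},{"r":[0,0,0.0232]}]' > mv.in && python3 -m jog mv.in 0.085 20
python3 - <<'E'
from h import *
from plant import robot
w=snap('wrist','w1');print(w['origin'],w['rotation'],robot.get_obs()['qpos'],robot.get_obs()['tcp_rot'])
print(proj(w,(0.497,0.139,0.087)))
E
```

```text
time: 2.1
tcp_pos: [0.4398, 0.1396, 0.3013]
tcp_rot: [3.141, -0.0, -1.576]
wrist_force: [-0.2, 0.3, 0.1]
finger_gap: 0.0846
gripper_force: 0.0
[0.43967925 0.05762839 0.44437437] [-3.26379730e-01 -1.46191249e-03  3.13767904e+00] [ 6.60751700e-01  5.41885012e-02 -2.48250048e-01 -3.30697726e-04
 -1.26925921e+00 -6.69521559e-01] [ 3.14068990e+00 -3.11908211e-04 -1.57966440e+00]
(np.float64(223.22106597836665), np.float64(174.9219882484079))
```

View pics/w1.png

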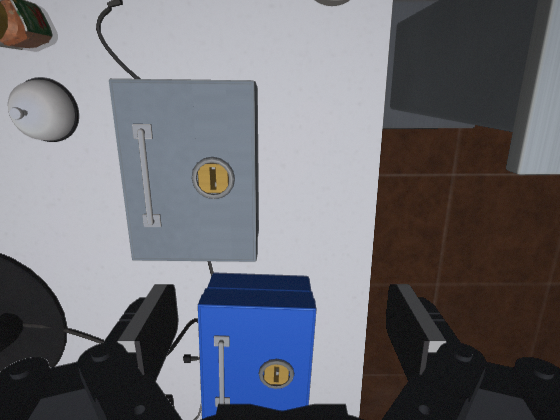

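The wrist view shows the grey box with its keyway at about (213,178), the slot running along the box's y. The blue box sits below it at (277,374). Next I measure the lock from three views and move over the rack.

```bash
cat >> h.py <<'E'
def tri(obs):
    A=np.zeros((3,3));b=np.zeros(3)
    for s,u,v in obs:
        r=ray(s,u,v);r/=np.linalg.norm(r);M=np.eye(3)-np.outer(r,r);A+=M;b+=M@np.array(s['origin'])
    p=np.linalg.solve(A,b); return p,[np.round(np.array(proj(s,p))-[u,v],1).tolist() for s,u,v in obs]
def gold(s,box):
    x0,y0,x1,y1=box; f=cv2.cvtColor(s['frame'][y0:y1,x0:x1],cv2.COLOR_BGR2HSV)
    m=((f[...,0]>12)&(f[...,0]<35)&(f[...,1]>110)&(f[...,2]>60)).astype(np.uint8)
    c=max(cv2.findContours(m,0,1)[0],key=cv2.contourArea); e=cv2.minEnclosingCircle(c);h=cv2.convexHull(c);M=cv2.moments(h)
    return M['m10']/M['m00']+x0,M['m01']/M['m00']+y0
E
echo '[{"trans":[0.9,-0.256,0.06]},{"trans":[0.9,-0.256,0.06]},{"trans":[0.9,-0.256,0.06]},{"trans":[0.9,-0.256,0.06]},{"trans":[0.9,-0.256,0.06]},{"trans":[0.9,-0.256,0.06]},{"trans":[0.9,-0.256,0.06]},{}]' > mv.in && python3 -m jog mv.in
python3 - <<'E'
from h import *
w=load('w1');a=load('s0');b=load('t0')
gs=[gold(w,(180,140,245,215)),gold(a,(205,180,250,215)),gold(b,(215,215,255,250))];print(gs)
for s,g in zip((w,a,b),gs): print(atz(s,*g,.087))
print(tri([(w,*gs[0]),(a,*gs[1]),(b,*gs[2])]))
w=snap('wrist','w2');print(w['origin'],w['rotation'])
f=cv2.resize(w['frame'],(800,600),interpolation=3);cv2.imwrite('pics/w2b.png',f)
E
```

```text
time: 2.95
tcp_pos: [0.5303, -0.1794, 0.2788]
tcp_rot: [3.139, -0.0, -1.574]
wrist_force: [-1.0, 0.9, -1.3]
finger_gap: 0.0846
gripper_force: 0.0
[(212.42239364188873, 178.10121552127163), (229.6851851851852, 194.80555555555554), (234.8551282051282, 233.0371794871795)]
[0.5078719  0.14216819 0.087     ]
[0.50999588 0.14238012 0.087     ]
[0.5073769  0.14186734 0.087     ]
(array([0.50767157, 0.14133706, 0.08896435]), [[-0.2, -0.4], [-0.4, -0.0], [0.1, -0.2]])
[ 0.53059882 -0.26143767  0.42186043] [-0.32635138 -0.0035395   3.14005545]
```

View pics/w2b.png

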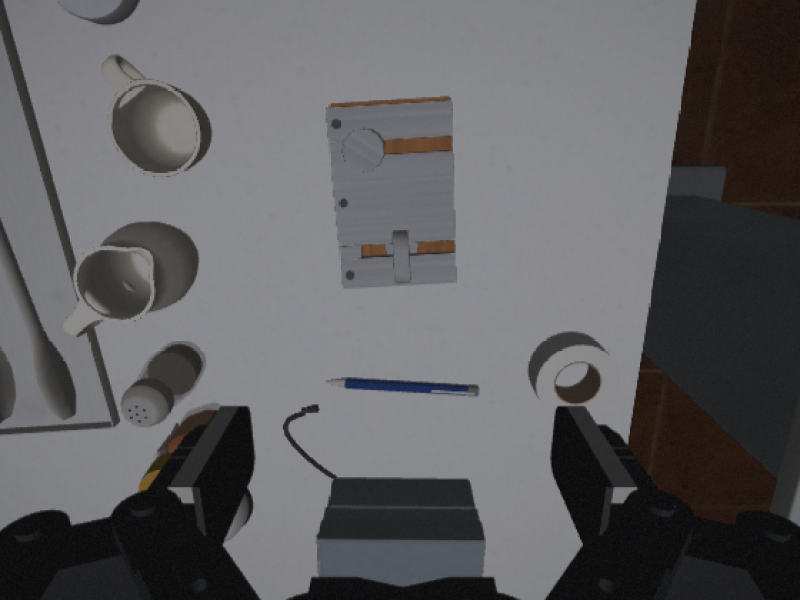

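The wrist view over the rack (800-wide picture) shows the flat head as an edge-on strip centred at (401,256) in the lower slot, towards +y. The knob is at (363,149). The plate corners are about (328,107), (452,101), (456,282), (343,289).

```bash
python3 - <<'E'
from h import *
w=load('w2');a=load('s0');b=load('t0');k=.7
c=[atz(w,u*k,v*k,.066) for u,v in((328,107),(452,101),(456,282),(343,289))]
for p in c: print(p.round(4))
d=c[1]-c[0];e=c[1]-c[2];print('dirs',np.degrees(np.arctan2(-d[1],-d[0])),np.degrees(np.arctan2(e[0],-e[1])), np.linalg.norm(d),np.linalg.norm(e))
print('slot edges',[atz(w,u*k,v*k,.066).round(4) for u,v in((452,138),(452,151),(455,240),(455,253),(388,154))])
print('head',atz(w,401*k,256*k,.087),atz(b,379.8,222.7,.087),atz(a,325+150/4,230+82/4,.087),tri([(w,401*k,256*k),(b,379.8,222.7)]),tri([(w,401*k,256*k),(a,362.5,250.5)]))
# disc top/depth
for u,v in((401,236),(401,245),(401,256),(401,270),(401,278)): print(pt(w,u*k,v*k).round(4))
# lid edges w1
w1=load('w1')
c=[atz(w1,u,v,.085) for u,v in((110,80),(255,80),(257,260),(133,261))]
for p in c: print('lid',p.round(4))
E
python3 - <<'E'
from h import *
w=load('w2');im=cv2.resize(w['frame'][60:210,215:335],None,fx=4,fy=4,interpolation=3)
w1=load('w1');im2=cv2.resize(w1['frame'][140:215,180:250],None,fx=4.5,fy=4.5,interpolation=3)
o=np.zeros((600,800,3),np.uint8);o[:,:480]=im;o[:im2.shape[0],482:482+im2.shape[1]]=im2;cv2.imwrite('pics/crop2.png',o)
E
```

```text
[ 0.5762 -0.2725  0.066 ]
[ 0.4978 -0.2759  0.066 ]
[ 0.4916 -0.157   0.066 ]
[ 0.5712 -0.1521  0.066 ]
dirs 2.510873167478575 3.0056882996105077 0.0784236686889803 0.11905573536028183
slot edges [array([ 0.4972, -0.2537,  0.066 ]), array([ 0.4969, -0.2456,  0.066 ]), array([ 0.4932, -0.187 ,  0.066 ]), array([ 0.4929, -0.1779,  0.066 ]), array([ 0.5385, -0.2438,  0.066 ])]
head [ 0.53022593 -0.18091638  0.087     ] [ 0.52945286 -0.18234704  0.087     ] [ 0.53037826 -0.18338348  0.087     ] (array([ 0.52975801, -0.18165284,  0.08979413]), [[0.5, -0.1], [-0.0, -0.2]]) (array([ 0.53033983, -0.18219498,  0.08720258]), [[-0.1, -1.3], [-0.5, -0.3]])
[ 0.5302 -0.1954  0.0936]
[ 0.5302 -0.1911  0.1004]
[ 0.5302 -0.1849  0.1036]
[ 0.5303 -0.1757  0.1025]
[ 0.5303 -0.1701  0.1011]
lid [0.5962 0.0503 0.085 ]
lid [0.4634 0.0508 0.085 ]
lid [0.4661 0.2329 0.085 ]
lid [0.5995 0.2335 0.085 ]
```

View pics/crop2.png

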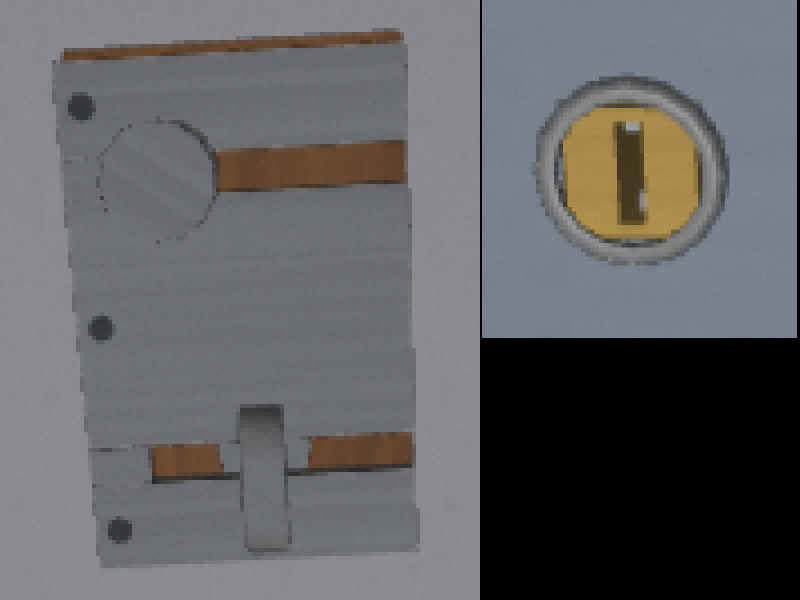

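The rack yaw is about +0.05 rad. The flat head is at (0.530,-0.182), with its top at 0.1036 and so its centre at about 0.087. The lock is at (0.508,0.142,0.087). Crops confirm the flat disc in the +y slot, fingers to close along x. Descending.

In the tool's units: 0.045 m is 0.9, 0.0026 m is 0.052, -0.052 rad is -0.0083.

```bash
echo '[{"trans":[0.052,0,0.4],"r":[0,0,-0.0083]},{"trans":[0,0,0.9]},{"trans":[0,0,0.9]},{"trans":[0,0,0.9]},{"trans":[0,0,0.6]},{"trans":[0,0,0.4]},{}]' > mv.in && python3 -m jog mv.in 0.05 60
python3 - <<'E'
from plant import robot;print(robot.get_obs()['tcp_pos'],robot.get_obs()['tcp_rot'],robot.get_obs()['qpos'])
E
```

```text
time: 3.7
tcp_pos: [0.5276, -0.1764, 0.0728]
tcp_rot: [3.135, 0.001, -1.515]
wrist_force: [-0.4, 0.1, 0.4]
finger_gap: 0.0498
gripper_force: 0.0
[ 0.52763633 -0.1763869   0.07284412] [ 3.13452723e+00  1.31979497e-03 -1.51547971e+00] [-0.03166954  0.43886876 -0.3568451  -0.00099445 -0.78223609  0.08769873]
```

In the tool's units: 0.0055 m is 0.11, -0.0024 m is -0.048.

```bash
echo '[{"trans":[0.11,-0.048,0]},{}]' > mv.in && python3 -m jog mv.in 0.05 60
python3 - <<'E'
from plant import robot;print(robot.get_obs()['tcp_pos'],robot.get_obs()['tcp_rot'])
E
```

```text
time: 3.9
tcp_pos: [0.5345, -0.1833, 0.0776]
tcp_rot: [-3.138, -0.001, -1.517]
wrist_force: [0.4, 0.2, 0.2]
finger_gap: 0.0499
gripper_force: 0.0
[ 0.53451992 -0.18330859  0.07756895] [-3.13776450e+00 -8.94588537e-04 -1.51651674e+00]
```

```bash
for i in 1 2; do echo '[{},{}]' > mv.in && python3 -m jog mv.in | sed -n 1,3p; done
```

```text
time: 4.1
tcp_pos: [0.5333, -0.1832, 0.0769]
tcp_rot: [-3.139, -0.0, -1.518]
time: 4.3
tcp_pos: [0.5328, -0.1831, 0.0761]
tcp_rot: [-3.141, -0.0, -1.518]
```

In the tool's units: 0.003 m is 0.06, 0.002 m is 0.04.

```bash
echo '[{"trans":[-0.01,0.04,0.06]},{},{}]' > mv.in && python3 -m jog mv.in | sed -n 1,3p;  echo '[{},{},{},{},{}]' > mv.in && python3 -m jog mv.in 0 60
```

```text
time: 4.6
tcp_pos: [0.5305, -0.1827, 0.0725]
tcp_rot: [3.141, 0.0, -1.518]
time: 5.1
tcp_pos: [0.5309, -0.1828, 0.0729]
tcp_rot: [-3.141, -0.0, -1.518]
wrist_force: [-0.0, 0.1, 1.6]
finger_gap: 0.009
gripper_force: 59.7
```

In the tool's units: 0.01 m is 0.2, -0.002 m is -0.04.

```bash
echo '[{"trans":[0,0,-0.04]},{"trans":[0,0.2,0]},{"trans":[0,0.2,0]},{"trans":[0,0.2,0]}]' > mv.in && python3 -m jog mv.in;  echo '[{"trans":[0,0.2,0]},{"trans":[0,0.2,0]},{"trans":[0,0.2,0]},{"trans":[0,0.08,0]},{},{}]' > mv.in && python3 -m jog mv.in
python3 - <<'E'
from h import *
w=snap('wrist','w3');snap('scene','s3')
E
```

```text
time: 5.5
tcp_pos: [0.4992, -0.1843, 0.0745]
tcp_rot: [3.141, 0.0, -1.518]
wrist_force: [0.4, -0.0, -0.3]
finger_gap: 0.0092
gripper_force: 59.4
time: 6.1
tcp_pos: [0.4673, -0.1862, 0.0749]
tcp_rot: [-3.141, -0.0, -1.518]
wrist_force: [0.1, 0.3, -0.3]
finger_gap: 0.0091
gripper_force: 59.4
```

View pics/s3.png

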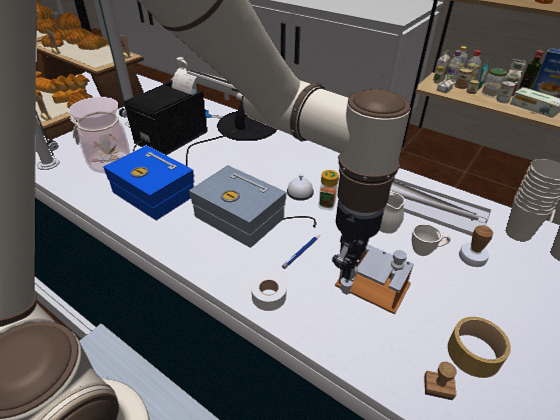

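The flat key is out, about 26 mm in front of the plate edge, and the barrel key is still in its slot at (399,256). Next I lift and carry to above the lock.

In the tool's units: -0.042 m is -0.84, -0.041 m is -0.82, 0.063 rad is 0.01.

```bash
echo '[{"trans":[0,0,-0.84]},{"trans":[0,0,-0.84]},{"trans":[0,0,-0.82]},{"trans":[-0.814,-0.146,0]},{"trans":[-0.814,-0.146,0]},{"trans":[-0.814,-0.146,0]},{"trans":[-0.814,-0.146,0]},{"trans":[-0.814,-0.146,0]},{"trans":[-0.814,-0.146,0]},{"trans":[-0.814,-0.146,0]},{"trans":[-0.814,-0.146,0]},{"trans":[0,0,0.4],"r":[0,0,0.01]},{},{},{}]' > mv.in && python3 -m jog mv.in
python3 - <<'E'
from h import *
from plant import robot
w=snap('wrist','w4');s=snap('scene','s4');t=snap('top','t4');o=robot.get_obs();print(o['tcp_pos'],o['tcp_rot'],o['qpos'])
tip=o['tcp_pos']-[0,0,.055]
for n,x in(('w',w),('s',s),('t',t)): print(n,proj(x,tip),proj(x,(.508,.142,.087)))
cv2.imwrite('pics/c4.png',np.hstack([cv2.resize(w['frame'][200:420,200:360],(436,600),interpolation=3),cv2.resize(s['frame'][120:260,190:275],(364,600),interpolation=3)]))
E
```

```text
time: 7.7
tcp_pos: [0.5083, 0.1416, 0.1804]
tcp_rot: [-3.141, 0.0, -1.581]
wrist_force: [-0.4, -0.6, -0.7]
finger_gap: 0.0087
gripper_force: 59.4
[0.50827843 0.1415925  0.18051767] [-3.14032292e+00  6.86424251e-04 -1.58152785e+00] [ 5.79460364e-01  2.63921651e-01 -3.06437790e-01  1.62117116e-04
 -9.98999944e-01 -5.90279957e-01]
w (np.float64(281.4965914866972), np.float64(237.007020498244)) (np.float64(281.93246761652796), np.float64(215.78655241926097))
s (np.float64(228.35751394160093), np.float64(181.62045037505075)) (np.float64(229.23479576198545), np.float64(195.2980206754425))
t (np.float64(232.90287651606337), np.float64(231.97286796500202)) (np.float64(234.79755468407723), np.float64(232.75886694050624))
```

View pics/c4.png

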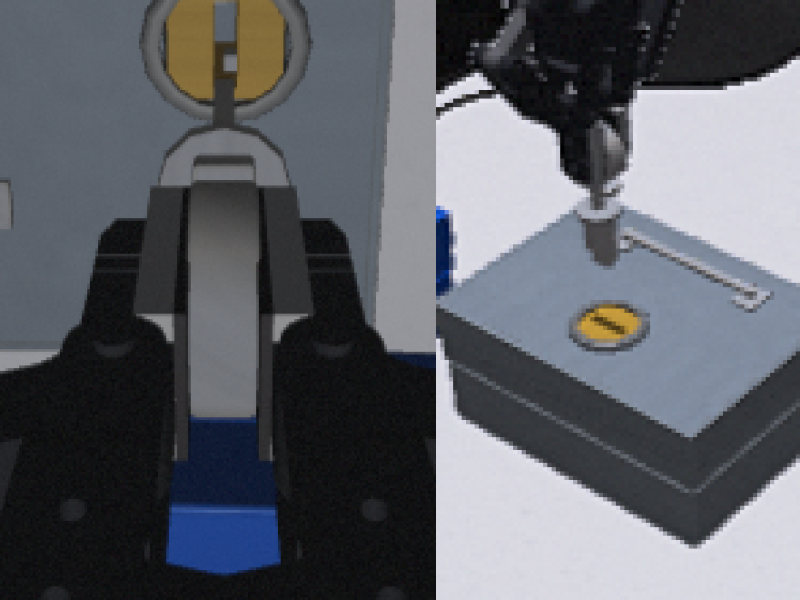

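In the scene crop the key tip is at full-frame (229,181.6), where predicted, and it sits over the gold lock at (230,196). In the wrist view the blade lines up with the keyway to within about 0.3 mm. Descending gently.

In the tool's units: 0.015 m is 0.3, 0.005 m is 0.1.

```bash
echo '[{"trans":[0,0.008,0.3]},{"trans":[0,0,0.3]},{"trans":[0,0,0.1]},{},{"trans":[0,0,0.06]},{"trans":[0,0,0.04]},{"trans":[0,0,0.04]}]' > mv.in && python3 -m jog mv.in|grep -E 'time|pos|force'; echo '[{"trans":[0,0,0.04]},{"trans":[0,0,0.04]},{}]' > mv.in && python3 -m jog mv.in
```

```text
time: 8.55
tcp_pos: [0.5078, 0.1423, 0.1381]
wrist_force: [0.1, 0.0, -1.1]
gripper_force: 59.4
time: 8.85
tcp_pos: [0.5074, 0.1419, 0.1335]
tcp_rot: [3.141, -0.0, -1.581]
wrist_force: [0.7, -0.8, -1.1]
finger_gap: 0.0091
gripper_force: 59.4
```

In the tool's units: 0.002 m is 0.04.

```bash
echo '[{"trans":[0,0,0.04]},{"trans":[0,0,0.04]},{"trans":[0,0,0.04]},{"trans":[0,0,0.04]},{}]' > mv.in && python3 -m jog mv.in|grep -E 'time|pos|force';  echo '[{"trans":[0,0,0.03]},{"trans":[0,0,0.03]},{},{}]' > mv.in && python3 -m jog mv.in
```

```text
time: 9.35
tcp_pos: [0.5072, 0.1416, 0.1252]
wrist_force: [1.2, -2.8, -1.4]
gripper_force: 59.2
time: 9.75
tcp_pos: [0.5074, 0.1417, 0.1231]
tcp_rot: [3.141, -0.001, -1.581]
wrist_force: [-1.0, -5.0, 4.4]
finger_gap: 0.0092
gripper_force: 60.2
```

It has caught at the pins (tip about 18.7 mm down). Rock clockwise while pressing lightly.

In the tool's units: 0.001 m is 0.02, 0.0005 m is 0.01, 0.1 rad is 0.0159.

```bash
echo '[{"trans":[0.01,0,0],"r":[0,0,0.0159]},{"r":[0,0,0.0159]},{"r":[0,0,0.0159]},{"r":[0,0,0.0159]},{"r":[0,0,0.0127]},{"trans":[0,0,0.02]},{}]' > mv.in && python3 -m jog mv.in
```

```text
time: 10.45
tcp_pos: [0.5079, 0.142, 0.1218]
tcp_rot: [-3.141, 0.001, -2.059]
wrist_force: [0.1, -2.5, 2.1]
finger_gap: 0.009
gripper_force: 59.9
```

In the tool's units: 0.001 m is 0.02.

```bash
echo '[{"trans":[0,0,0.02]},{}]' > mv.in && python3 -m jog mv.in
```

```text
time: 10.65
tcp_pos: [0.5079, 0.1419, 0.1207]
tcp_rot: [-3.141, 0.001, -2.06]
wrist_force: [0.7, -2.3, 1.6]
finger_gap: 0.0086
gripper_force: 59.8
```

It has passed the pins: z is dropping at about 2 N. Continuing in.

In the tool's units: 0.002 m is 0.04.

```bash
echo '[{"trans":[0,0,0.04]},{"trans":[0,0,0.04]},{"trans":[0,0,0.04]},{}]' > mv.in && python3 -m jog mv.in;  echo '[{"trans":[0,0,0.03]},{"trans":[0,0,0.03]},{"trans":[0,0,0.03]},{},{}]' > mv.in && python3 -m jog mv.in
```

```text
time: 11.05
tcp_pos: [0.5078, 0.1418, 0.1144]
tcp_rot: [-3.141, 0.001, -2.061]
wrist_force: [2.2, -2.7, 0.9]
finger_gap: 0.0094
gripper_force: 59.6
time: 11.55
tcp_pos: [0.5078, 0.1418, 0.1101]
tcp_rot: [-3.141, 0.001, -2.061]
wrist_force: [2.7, -1.5, 0.3]
finger_gap: 0.0091
gripper_force: 59.5
```

In the tool's units: 0.001 m is 0.02.

```bash
echo '[{"trans":[0,0,0.02]},{"trans":[0,0,0.02]},{},{}]' > mv.in && python3 -m jog mv.in;  echo '[{"trans":[0,0,0.02]},{},{}]' > mv.in && python3 -m jog mv.in
```

```text
time: 11.95
tcp_pos: [0.5079, 0.1418, 0.1098]
tcp_rot: [-3.141, 0.001, -2.06]
wrist_force: [-0.2, -2.0, 9.8]
finger_gap: 0.0088
gripper_force: 61.0
time: 12.25
tcp_pos: [0.5079, 0.1418, 0.1097]
tcp_rot: [-3.14, 0.001, -2.06]
wrist_force: [-3.3, -2.1, 15.8]
finger_gap: 0.0092
gripper_force: 61.8
```

Seated, tip 32 mm down. Turning.

In the tool's units: -0.0008 m is -0.016, 0.14 rad is 0.0223.

```bash
echo '[{"trans":[0,0,-0.016],"r":[0,0,0.0223]},{"r":[0,0,0.0223]},{"r":[0,0,0.0223]},{"r":[0,0,0.0223]},{"r":[0,0,0.0223]},{"r":[0,0,0.0223]},{"r":[0,0,0.0223]},{"r":[0,0,0.0159]},{},{}]' > mv.in && python3 -m jog mv.in - 100
python3 - <<'E'
from plant import robot;o=robot.get_obs();print(o['ft_torque'],o['qpos'],o['tcp_rot'])
E
```

```text
time: 13.25
tcp_pos: [0.5081, 0.1417, 0.1098]
tcp_rot: [3.142, 0.002, -3.14]
wrist_force: [-0.4, -2.4, 11.2]
finger_gap: 0.0084
gripper_force: 98.2
[-0.8633329   0.03876095  0.03872675] [ 5.80323022e-01  3.44827818e-01 -3.96609392e-01  1.30514896e-03
 -8.27806823e-01 -2.15026387e+00] [ 3.14154830e+00  1.82560301e-03 -3.13985504e+00]
```

In the tool's units: 0.05 rad is 0.008.

```bash
echo '[{"r":[0,0,0.008]},{"r":[0,0,0.008]},{},{}]' > mv.in && python3 -m jog mv.in
python3 - <<'E'
from plant import robot;o=robot.get_obs();print(o['ft_torque'],o['qpos'],o['tcp_rot'])
E
```

```text
time: 13.65
tcp_pos: [0.5081, 0.1417, 0.1098]
tcp_rot: [3.141, 0.002, 3.043]
wrist_force: [0.3, -3.4, 11.1]
finger_gap: 0.0086
gripper_force: 98.1
[-0.85745181  0.03857164  0.03061075] [ 5.80285560e-01  3.44826021e-01 -3.96649395e-01  1.34836093e-03
 -8.27765432e-01 -2.25022442e+00] [3.14138912e+00 1.83452066e-03 3.04336136e+00]
```

In the tool's units: 0.05 rad is 0.008.

```bash
for i in 1; do echo '[{"r":[0,0,0.008]},{},{}]' > mv.in && python3 -m jog mv.in
python3 -c "
from plant import robot;o=robot.get_obs();print(o['ft_torque'],o['tcp_rot'])"; done
```

```text
time: 13.95
tcp_pos: [0.5081, 0.1417, 0.1098]
tcp_rot: [3.141, 0.002, 2.994]
wrist_force: [-0.1, -2.2, 10.8]
finger_gap: 0.0086
gripper_force: 98.2
[-0.85507247  0.02842893  0.16522979] [3.14137701e+00 1.75252095e-03 2.99372332e+00]
```

In the tool's units: 0.05 rad is 0.008.

```bash
for i in 1; do echo '[{"r":[0,0,0.008]},{},{}]' > mv.in && python3 -m jog mv.in
python3 -c "
from plant import robot;o=robot.get_obs();print(o['ft_torque'],o['tcp_rot'])"; done
```

```text
time: 14.25
tcp_pos: [0.5081, 0.1417, 0.1098]
tcp_rot: [-3.142, 0.002, 2.945]
wrist_force: [0.6, -1.9, 10.4]
finger_gap: 0.0083
gripper_force: 98.3
[-0.85556742  0.02050461  0.50653255] [-3.14155776e+00  1.83738398e-03  2.94530366e+00]
```

The torque rose from 0.03 to 0.5 N m at a hand angle of about 1.7 rad, far above the spring's 0.08, so the lock is against its stop. The key is still gripped and seated. Handing in.

```bash
echo '[{},{},{}]' > mv.in && python3 -m jog mv.in; python3 -c "
from plant import robot;o=robot.get_obs();print(o['ft_torque'],o['tcp_rot']);print(robot.finish_job())"
```

```text
time: 14.55
tcp_pos: [0.5081, 0.1417, 0.1098]
tcp_rot: [-3.142, 0.002, 2.945]
wrist_force: [-0.1, -2.6, 9.8]
finger_gap: 0.0087
gripper_force: 98.3
[-0.79384929  0.06125498  0.44971458] [-3.14157701e+00  1.85537545e-03  2.94527757e+00]
the job is handed in; nothing more can be done
None
```

I handed the job in at 14.6 s: by the force and position readings, the flat key is all the way in the grey box's lock, turned clockwise to its stop and still gripped; I took no picture after the turn, and the barrel key was left in the rack.

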